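# Offer the cover plate up to the slide carriage

## Task

Slide the carriage of the small linear slide along its rails until it is fully home against the tall end stop. Then pick up the flat cover plate by its bar handle and hold it level just above the carriage, with 1 to 2 cm of clear air between them, its four holes lined up with the carriage's four threaded holes (either way round) so that screws could be dropped straight through; finish still holding it there, steady and touching nothing but the gripper, with the carriage still home. Leave the other things on the table where they are.

Things in the scene. Friction and masses are not known exactly. Their poses are not given: they have to be found in the camera images.
- slide: linear slide, fixed to the table: dark base plate 100 x 240 mm and 12 mm thick, with two round steel rails along its own y. Origin: centre of its underside, on the table; z up. At its +y end stands the tall end stop, a block 100 mm wide, 20 mm thick and 60 mm high, with two rubber buffers; at its -y end is a low bracket 34 mm high
- carriage (a joint): position of the carriage along the slide's own +y, in m: 0 at the open end, 0.100 fully home against the end stop. It starts 5 to 45 mm from the open end, needs about 2 N to move and stays where it is left
- carriage_top (a point): centre of the carriage's flat top face, 52 mm above the table; the axes are those of the slide. The carriage is an aluminium block 76 mm (x) by 88 mm (y), its top has four threaded 6 mm holes at x +-23, y +-30 mm from this point
- carriage_post (a point): top centre of the carriage's upright steel post, 14 mm in diameter, 78 mm above the table and free over its top 35 mm; it stands on a narrow tongue at the carriage's end away from the stop, 70 mm from the carriage's centre (its side is 19 mm from the carriage's end face). Take it from above or push it to move the carriage
- carriage_hole0 (a point): mouth of the carriage's threaded hole at x +23, y +30 mm from carriage_top
- carriage_hole2 (a point): mouth of the carriage's threaded hole at x -23, y -30 mm from carriage_top
- cover_plate: loose flat aluminium cover plate, 76 mm (own x) by 88 mm (own y) and 6 mm thick, about 0.25 kg, with four through holes 16 mm in diameter at x +-23, y +-30 mm. Origin: centre of its underside; z up. It lies flat on the table at the start
- plate_handle (a point): top centre of the plate's dark bar handle, 42 mm above the plate's underside; the handle is an upright bar 12 mm thick (plate x), 52 mm long (plate y), 36 mm high above the plate's upper face, in the middle of the plate
- plate_hole0 (a point): plate hole at x +23, y +30 mm, at the underside
- plate_hole2 (a point): plate hole at x -23, y -30 mm, at the underside
- tea_glass: loose tea glass, 63 mm across, 88 mm high, right of the slide; leave alone. Origin: centre of its underside
- ink_bottle: loose brown ink bottle with a pale ribbed cap, 46 mm across, 85 mm high, between the robot and the slide; leave alone. Origin: centre of its underside
- offcut: loose wood offcut, 32 x 75 x 18 mm, beyond the plate, near the table's edge; leave alone. Origin: centre of its underside
Things that resemble listed ones, but are neither listed nor needed, are in the scene too. What is shaped like the cover_plate but brown is not meant.

How it is judged (in metres and radians):
On the way, in this order (a step that is already met when the one before it is completed fails the run):
1. the carriage is home against the end stop (value of joint carriage above 0.096 m), for 0.2 s.
2. the plate is lifted from the table (height (world z) of cover_plate above 0.03 m and contact force between cover_plate and the fingers above 0.5 N), for 0.2 s.
At the end, for the whole second after the job is handed in: Carriage within 4 mm of home; plate in the fingers, steady, level within 0.1 rad, underside 5 to 27 mm above the carriage, not touching the slide, each hole within 5 mm sideways of the threaded hole below, either way round; glass, bottle and offcut within 30 mm of where they stood (value of joint carriage above 0.096 m and z of cover_plate in the frame of carriage_top between 0.005 and 0.027 m and ((horizontal distance between plate_hole0 and carriage_hole0 below 0.005 m and horizontal distance between plate_hole2 and carriage_hole2 below 0.005 m) or (horizontal distance between plate_hole0 and carriage_hole2 below 0.005 m and horizontal distance between plate_hole2 and carriage_hole0 below 0.005 m)) and angle between cover_plate's own z axis and vertical below 0.1 rad and contact force between cover_plate and slide below 0.2 N and contact force between cover_plate and the fingers above 0.5 N and linear speed of cover_plate below 0.02 m/s and angular speed of cover_plate below 0.15 rad/s and not (distance of tea_glass from where it was at the start of the episode above 0.03 m) and not (distance of ink_bottle from where it was at the start of the episode above 0.03 m) and not (distance of offcut from where it was at the start of the episode above 0.03 m)); the arm keeps its last pose, push and grip.
It fails at once if the glass, bottle or offcut is moved by more than 30 mm (distance of any of tea_glass, ink_bottle, offcut from where it was at the start of the episode above 0.03 m).
It also fails if it takes over 48 s, if anything falls off the work surface, if the arm or the gripper's body presses on something with over 40 N, if the wrist force passes 120 N, or if a joint passes its speed limit or range.

## Robot

A 6-joint arm with a two-finger parallel gripper is mounted at the origin on the work surface; the furniture and walls round the work are solid. World frame = base frame: x ahead of the robot, y to its left, z up, the work surface at z = 0. Lengths are in m, angles in degrees, forces in N, time in s.
With the tool pointing down it reaches from about 0.35 to 0.775 m from the base axis. Payload 5.5 kg.
Tool frame: the origin (TCP) lies midway between the tips of the shut fingers; the grasp point (between the pads) lies 19 mm behind it (robot.tcp_to_grasp is the distance from the TCP to the grasp point, in m); z points along the fingers, y is the line along which they close (so a half turn about z gives the same grasp; the last joint's range is limited). The gripper opens to 85 mm and grips with 20 to 120 N. Pads are 22 mm wide; open, the fingers measure 114 mm over their backs; the gripper's body (76 mm by 85 mm) begins 54 mm behind the grasp point. The pads swing forward as they close: fully open they stand 13 mm farther back than shut.
Start: joints at [-82.483, 17.945, 2.641, 74.691, 0, 82.002], TCP at [0.154, -0.554, 0.231] pointing down, gripper open.
Joint ranges: [-158.12, 158.12], [-49.38, 96.58], [-58.88, 72.47], [-126.05, 133.96], [-84.25, 85.87], [-180, 180]. Speed limits (degrees/s): [147.25, 147.25, 180, 180, 180, 180].

## Interface

Orientations are given as [roll, pitch, yaw] about the fixed x, y, z axes, in that order (R = Rz(yaw) Ry(pitch) Rx(roll)).
In Python, from plant import robot gives the robot as it stands.
- The arm moves only by the tool play_rows, never from a script. Its argument "series" is a list of rows, each an object of numbers: "ax", "ay", "az": the turn, a rotation vector about the tool's x, y, z in degrees; "dx", "dy", "dz": the shift along the tool's x, y, z in mm; "gripper": the opening, from 0 (shut) to 1 (fully open). In form: [{"ax": .., "ay": .., "az": .., "dx": .., "dy": .., "dz": .., "gripper": ..}, ...]. A call has exactly 5 rows; each row is the pose to reach, as a shift and turn from the pose commanded when the call began, along the tool's axes at that moment; what a row does not reach only later rows make up. A row lasts 1/12 s, in which the tool goes at most 41.7 mm and 7.16 degrees, less where a joint would pass 70% of its speed; a pose out of reach is approached as far as the arm can. A call with a gripper value outside its range is refused whole. The fingers move at their own pace and stop on an object; "newtons" is the grip in N (left out, the last holds). Time passes only in rows, so rows that repeat a pose let the fingers close, or fill a call up. It gives the time, the measured TCP pose, the force, the opening and the grip force at its end, in the units of the state.
- robot.read_state(): the state, without advancing time (a new reading comes with each control period).
- robot.snapshot(name): name is "side" or "top" or "wrist"; returns (picture, depth): 400x640x3 uint8, red, green, blue; 400x640 float32, m along the optical axis (not along the pixel's ray), 0 where there is no reading.
- robot.camera_model(name): a dict with "fx", "fy", "cx", "cy" (pixels), "R" (3x3) and "t" (3): a world point X has camera coordinates R X + t. Camera axes: x right, y down, z forward; pixel columns grow to the right and rows downward; lengths in m; the calibration is good to about 2 mm. A picture is of the moment at which its call begins: read the wrist's pose just before it. camera_model takes no time and is no camera call; for the wrist camera it gives the pose at the moment of the call.
- robot.sign_off(): hands the job in; it is judged then, once.
The state is a dict: "time_s": time; "q": joint angles; "qd": joint speeds; "effort": joint torques, N m; "ee_pos": TCP position; "tool_rot": TCP orientation; "ft_force": force on the tool from outside, world axes, zero at the start; "moment": the same for the moment, N m; "gripper_width": finger opening in m; "grip_force": force on a finger pad.
Only numpy, scipy, OpenCV 4.12 (cv2) and the standard library are available. Lean on these libraries where they do the work, as an engineer would, in place of code of your own. Each camera call takes 0.05 s, during which the arm holds its last target. There are 200 camera calls.

## Working session

There is one attempt and no reset: what is moved stays moved. The work goes in short steps, Python scripts to look and compute and a tool call to move; the robot and the scene stay as the last step left them, time stands still between calls to the robot, and variables do not carry over. Pictures are saved under pics/ and viewed, at most 12 in all, crops included, and the job is handed in when it is done.

Besides the shell and the picture viewer there is one more tool, called by a JSON object that holds its "fn" and its "kwargs", one argument or row to a line. play_rows: Moves the arm, as the interface text tells. Its arguments: {"type":"object","properties":{"series":{"type":"array","items":{"type":"object","properties":{"ax":{"type":"number"},"ay":{"type":"number"},"az":{"type":"number"},"dx":{"type":"number"},"dy":{"type":"number"},"dz":{"type":"number"},"gripper":{"type":"number"}}}},"newtons":{"type":"number"}},"required":["series"]}

```bash
mkdir -p pics; cat > h.py <<'E'
import numpy as np,cv2
from plant import robot
def snap(n,f):
    m=robot.camera_model(n); p,d=robot.snapshot(n)
    np.savez(f'pics/{f}.npz',p=p,d=d,**{k:np.array(v) for k,v in m.items()})
    cv2.imwrite(f'pics/{f}.png',p[:,:,::-1]); return p,d,m
def load(f): return np.load(f'pics/{f}.npz')
def w(f,u,v,z=None):
    m=load(f); r=np.array([(u-m['cx'])/m['fx'],(v-m['cy'])/m['fy'],1.])
    R=m['R'];t=m['t']; c=-R.T@t; d=R.T@r
    if z is None:
        u=int(round(u));v=int(round(v)); a=m['d'][v-1:v+2,u-1:u+2]; s=np.median(a[a>0])
    else: s=(z-c[2])/d[2]
    return c+s*d
E
python3 - <<'E'
from h import *
snap('top','t0');snap('side','s0')
print(robot.read_state())
for n in('top','side','wrist'):
    m=robot.camera_model(n);print(n,m['fx'],-np.array(m['R']).T@np.array(m['t']),np.round(m['R'],2).tolist())
E
```

```text
{'time_s': 0.1, 'q': array([-8.24807013e+01,  1.79886759e+01,  2.58457302e+00,  7.46907581e+01,
        2.94628378e-03,  8.20019928e+01]), 'qd': array([ 0.08923546, -0.11357667,  0.17023009, -0.06050693,  0.04027829,
       -0.0541916 ]), 'effort': array([ 3.09487456e-03, -4.81722379e+01,  2.99245280e+01,  1.26295522e-02,
       -5.30778766e-05,  9.88187963e-06]), 'ee_pos': array([ 0.15378108, -0.55359303,  0.23048421]), 'tool_rot': array([-1.79906472e+02, -1.61164414e-02,  1.55172903e+01]), 'ft_force': array([-0.25799186, -0.61132863,  0.18004259]), 'moment': array([-0.01985978,  0.01483859,  0.0199144 ]), 'grip_force': 0.0, 'gripper_width': 0.0853836305159153}
top 417.55554749299966 [ 0.3093159  -0.1505879   1.19954318] [[-0.01, -1.0, 0.01], [-0.99, 0.01, -0.16], [0.16, -0.01, -0.99]]
side 380.2338753294859 [-0.47453385  0.29296674  0.84065416] [[-0.44, -0.9, -0.01], [-0.52, 0.26, -0.81], [0.73, -0.36, -0.58]]
wrist 331.5676829285884 [ 0.22180185 -0.53558812  0.3731866 ] [[0.27, -0.96, -0.0], [-0.93, -0.26, 0.27], [-0.27, -0.07, -0.96]]
```

View pics/t0.png

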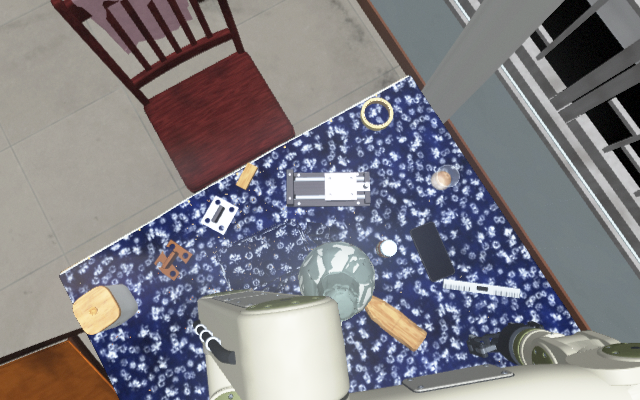

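View pics/s0.png

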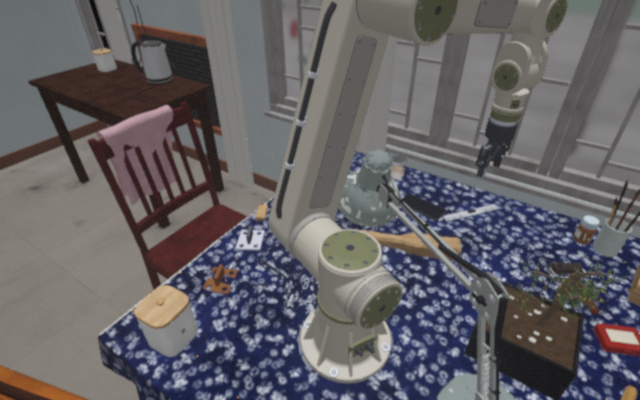

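The top view shows the slide at about (330,188), the white plate at (218,214), the offcut at (246,176), the glass at (445,177) and the bottle at (389,248). The teapot at (338,280) and the board are obstacles.

```bash
python3 - <<'E'
from h import *
p=load('t0')['p'][:,:,::-1]
a=cv2.resize(p[155:225,275:385],None,fx=6,fy=6,interpolation=2)
b=cv2.resize(p[155:250,185:270],None,fx=4,fy=4,interpolation=2)
c=np.zeros((420+0,660,3),np.uint8)
o=np.zeros((600,800,3),np.uint8); o[:420,:660]=a
cv2.imwrite('pics/c1.png',a)
cv2.imwrite('pics/c2.png',cv2.resize(b,None,fx=1.5,fy=1.5))
for n,u,v in [('slide L',290,188),('slideR',366,188),('carr',340,186),('rail',310,188),('plate',218,214),('bottle',389,247),('glass',445,177),('offcut',246,176),('teapot',338,280),('teapotTop',340,290),('board',395,322),('phone',432,250),('ruler',482,288)]:
    print(n,np.round(w('t0',u,v),3))
E
```

```text
slide L [ 0.516 -0.105  0.061]
slideR [ 0.516 -0.317  0.055]
carr [ 0.522 -0.244  0.053]
rail [ 0.525 -0.161  0.012]
plate [0.448 0.097 0.04 ]
bottle [ 0.35  -0.368  0.086]
glass [ 0.547 -0.542  0.047]
offcut [0.56  0.023 0.02 ]
teapot [ 0.275 -0.215  0.31 ]
teapotTop [ 0.256 -0.216  0.348]
board [ 0.153 -0.383  0.049]
phone [ 0.344 -0.505  0.008]
ruler [ 0.237 -0.636  0.016]
```

View pics/c1.png

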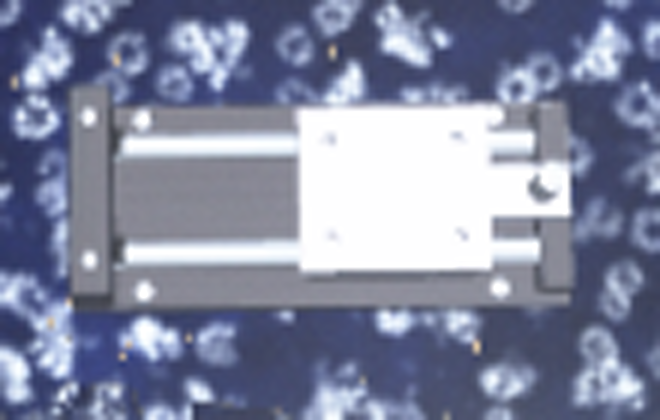

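View pics/c2.png

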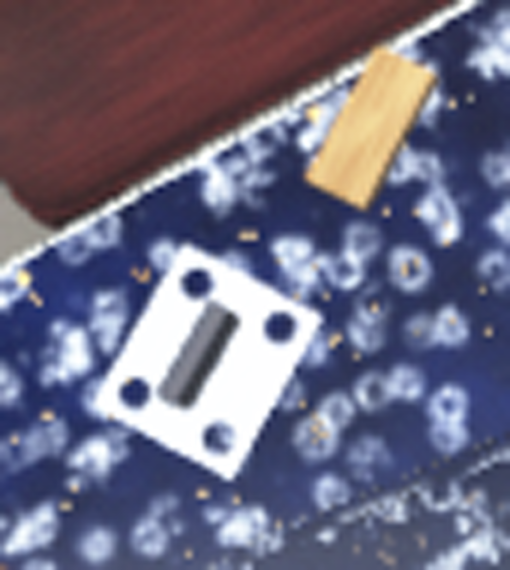

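The carriage's holes and post (crop (545,180)) are visible, with the stop on the left (world +y). The plate's four holes and its handle bar are clear too.

```bash
python3 - <<'E'
from h import *
def P(x,y,u0,v0,z): return w('t0',u0+(x+.5)/6-.5,v0+(y+.5)/6-.5,z)
H=np.array([P(x,y,275,155,.052) for x,y in [(329,137),(458,135),(334,235),(462,234)]]);print(H.round(4),H.mean(0))
C=np.array([P(x,y,275,155,.052) for x,y in [(298,108),(491,108),(491,270),(300,270)]]);print(C.round(4),C.mean(0))
print('post',P(545,182,275,155,.078))
S=[P(x,y,275,155,.06) for x,y in [(88,117),(89,260)]];print('stop',S)
S=np.array([P(x,y,275,155,.012) for x,y in [(142,120),(144,291),(500,288),(496,117)]]);print('base screws',S.round(4),S.mean(0))
B=np.array([P(x,y,185,155,.006) for x,y in [(197,283),(280,326),(135,392),(219,437)]]);print(B.round(4),B.mean(0))
d=B[0]-B[2]+B[1]-B[3];print('plate y angle',np.degrees(np.arctan2(d[1],d[0])))
d=H[0]-H[1]+H[2]-H[3];print('slide y angle',np.degrees(np.arctan2(d[1],d[0])))
print('handle',P(212,345,185,155,.042))
E
```

```text
[[ 0.5471 -0.2153  0.052 ]
 [ 0.5475 -0.2756  0.052 ]
 [ 0.5006 -0.2168  0.052 ]
 [ 0.5005 -0.2763  0.052 ]] [ 0.52393044 -0.245981    0.052     ]
[[ 0.561  -0.201   0.052 ]
 [ 0.5603 -0.2914  0.052 ]
 [ 0.4835 -0.2893  0.052 ]
 [ 0.4843 -0.2007  0.052 ]] [ 0.52228276 -0.24560158  0.052     ]
post [ 0.51990663 -0.31189751  0.078     ]
stop [array([ 0.55585563, -0.10298528,  0.06      ]), array([ 0.48860527, -0.10330436,  0.06      ])]
base screws [[ 0.5645 -0.1271  0.012 ]
 [ 0.4809 -0.1276  0.012 ]
 [ 0.4808 -0.2982  0.012 ]
 [ 0.5645 -0.2986  0.012 ]] [ 0.52269771 -0.21288592  0.012     ]
[[0.4878 0.1067 0.006 ]
 [0.4665 0.0664 0.006 ]
 [0.4354 0.1349 0.006 ]
 [0.4135 0.0943 0.006 ]] [0.45080037 0.10057473 0.006     ]
plate y angle -28.07010120121749
slide y angle 90.18021972432956
handle [0.45318775 0.09121589 0.042     ]
```

```bash
python3 - <<'E'
from h import *
print('top');
for u,v in [(315,260),(330,265),(345,262),(360,280),(335,290),(345,310),(355,305),(338,275)]: print((u,v),w('t0',u,v).round(3))
print('arm')
for u,v in [(270,350),(320,350),(370,370),(420,370),(480,360),(540,345),(600,350),(630,350),(500,345)]: print((u,v),w('t0',u,v).round(3))
print('side')
for u,v in [(378,155),(375,170),(365,190),(370,205),(378,180)]: print((u,v),w('s0',u,v).round(3))
for u,v in [(345,60),(320,150),(430,10),(490,15),(545,15),(515,65),(500,130)]: print((u,v),w('s0',u,v).round(3))
E
```

```text
top
(315, 260) [ 0.317 -0.169  0.237]
(330, 265) [ 0.306 -0.201  0.258]
(345, 262) [ 0.312 -0.235  0.256]
(360, 280) [ 0.272 -0.267  0.258]
(335, 290) [ 0.257 -0.206  0.348]
(345, 310) [ 0.218 -0.225  0.349]
(355, 305) [ 0.227 -0.246  0.342]
(338, 275) [ 0.284 -0.217  0.283]
arm
(270, 350) [ 0.228 -0.114  0.781]
(320, 350) [ 0.226 -0.162  0.776]
(370, 370) [ 0.021 -0.319  0.002]
(420, 370) [ 0.019 -0.457 -0.001]
(480, 360) [ 0.044 -0.621  0.003]
(540, 345) [ 0.183 -0.505  0.535]
(600, 350) [ 0.198 -0.518  0.652]
(630, 350) [ 0.203 -0.536  0.68 ]
(500, 345) [ 0.152 -0.517  0.37 ]
side
(378, 155) [ 0.224 -0.211  0.351]
(375, 170) [ 0.205 -0.192  0.322]
(365, 190) [ 0.224 -0.178  0.251]
(370, 205) [ 0.199 -0.181  0.216]
(378, 180) [ 0.201 -0.201  0.29 ]
(345, 60) [ 0.159 -0.068  0.627]
(320, 150) [ 0.15  -0.01   0.453]
(430, 10) [ 0.026 -0.14   0.727]
(490, 15) [ 0.062 -0.312  0.699]
(545, 15) [ 0.103 -0.522  0.674]
(515, 65) [ 0.132 -0.511  0.562]
(500, 130) [ 0.13  -0.523  0.393]
```

```bash
python3 - <<'E'
from h import *
for u,v in [(390,195),(400,205),(420,225),(440,243),(460,262),(480,280),(492,292),(490,320),(488,350),(485,380)]:
  print((u,v),[w('s0',u+k,v).round(2).tolist() for k in(-4,0,4)])
E
```

```text
(390, 195) [[0.15, -0.2, 0.27], [0.14, -0.2, 0.28], [0.13, -0.2, 0.29]]
(400, 205) [[0.19, -0.27, 0.19], [0.09, -0.19, 0.28], [0.08, -0.19, 0.29]]
(420, 225) [[0.27, -0.43, -0.0], [0.01, -0.18, 0.29], [-0.01, -0.18, 0.3]]
(440, 243) [[0.13, -0.38, 0.05], [-0.07, -0.17, 0.31], [-0.07, -0.18, 0.31]]
(460, 262) [[-0.12, -0.17, 0.3], [-0.14, -0.16, 0.32], [-0.15, -0.16, 0.33]]
(480, 280) [[-0.18, -0.15, 0.32], [-0.19, -0.15, 0.33], [-0.2, -0.15, 0.33]]
(492, 292) [[-0.21, -0.15, 0.32], [-0.22, -0.15, 0.33], [-0.22, -0.16, 0.33]]
(490, 320) [[-0.23, -0.15, 0.26], [-0.24, -0.15, 0.27], [-0.24, -0.15, 0.27]]
(488, 350) [[-0.24, -0.16, 0.18], [-0.2, -0.25, 0.07], [-0.26, -0.15, 0.21]]
(485, 380) [[-0.26, -0.15, 0.11], [-0.27, -0.15, 0.13], [-0.28, -0.15, 0.14]]
```

{"fn": "play_rows", "kwargs": {
  "series": [
    {"dx": 30, "dy": -7, "az": -6, "gripper": 0},
    {"dx": 70, "dy": -16, "az": -13, "gripper": 0},
    {"dx": 110, "dy": -26, "az": -20, "gripper": 0},
    {"dx": 150, "dy": -36, "az": -27, "gripper": 0},
    {"dx": 190, "dy": -45, "az": -34, "gripper": 0}
  ]
}}

```text
schema error: expected keys ax, ay, az, dx, dy, dz, gripper
```

```bash
cat >> h.py <<'E'
def to(x,y,z,yaw):
    "move from the present pose to a world pose, in tool axes (tool down)"
    s=robot.read_state(); from scipy.spatial.transform import Rotation as Ro
    R=Ro.from_euler('xyz',s['tool_rot'],degrees=True).as_matrix()
    G=Ro.from_euler('xyz',[180,0,yaw],degrees=True).as_matrix()
    print('t',round(s['time_s'],2),'at',s['ee_pos'].round(4),s['tool_rot'].round(2),'F',s['ft_force'].round(1),'gw',round(s['gripper_width'],4))
    print('d',(R.T@(np.array([x,y,z])-s['ee_pos'])*1000).round(1),'a',np.degrees(Ro.from_matrix(R.T@G).as_rotvec()).round(2))
E
python3 -c "
from h import *
to(.521,-.355,.16,90)"
```

```text
t 0.1 at [ 0.1538 -0.5536  0.2305] [-1.7991e+02 -2.0000e-02  1.5520e+01] F [-0.3 -0.6  0.2] gw 0.0854
d [406.9 -93.   70.8] a [-7.000e-02 -7.000e-02 -7.448e+01]
```

{"fn": "play_rows", "kwargs": {
  "series": [
    {"ax": 0, "ay": 0, "az": -6, "dx": 30, "dy": -7, "dz": 0, "gripper": 0},
    {"ax": 0, "ay": 0, "az": -13, "dx": 70, "dy": -16, "dz": 0, "gripper": 0},
    {"ax": 0, "ay": 0, "az": -20, "dx": 110, "dy": -26, "dz": 0, "gripper": 0},
    {"ax": 0, "ay": 0, "az": -27, "dx": 150, "dy": -36, "dz": 0, "gripper": 0},
    {"ax": 0, "ay": 0, "az": -34, "dx": 190, "dy": -45, "dz": 0, "gripper": 0}
  ]
}}

```text
time_s: 0.52
ee_pos: [0.3259, -0.4585, 0.2309]
tool_rot: [-180.0, -0.0, 49.8]
ft_force: [0.1, -0.6, 0.8]
gripper_width: 0.0256
grip_force: 0.0
```

```bash
python3 -c "
from h import *
to(.521,-.355,.16,90)"
```

```text
t 0.52 at [ 0.3259 -0.4585  0.2309] [-1.7995e+02 -2.0000e-02  4.9810e+01] F [ 0.1 -0.6  0.8] gw 0.0256
d [204.9  82.3  70.9] a [-4.000e-02 -4.000e-02 -4.019e+01]
```

{"fn": "play_rows", "kwargs": {
  "series": [
    {"ax": 0, "ay": 0, "az": -7, "dx": 35, "dy": 14, "dz": 0, "gripper": 0},
    {"ax": 0, "ay": 0, "az": -14, "dx": 72, "dy": 29, "dz": 0, "gripper": 0},
    {"ax": 0, "ay": 0, "az": -21, "dx": 109, "dy": 44, "dz": 0, "gripper": 0},
    {"ax": 0, "ay": 0, "az": -28, "dx": 146, "dy": 59, "dz": 0, "gripper": 0},
    {"ax": 0, "ay": 0, "az": -35, "dx": 183, "dy": 74, "dz": 0, "gripper": 0}
  ]
}}

```text
time_s: 0.93
ee_pos: [0.5013, -0.3673, 0.2309]
tool_rot: [-180.0, -0.0, 84.9]
ft_force: [-0.1, -0.8, 0.3]
gripper_width: 0.0001
grip_force: 0.0
```

```bash
python3 -c "
from h import *
to(.521,-.355,.16,90)
snap('wrist','w1')"
```

```text
t 0.93 at [ 0.5013 -0.3673  0.2309] [-1.7997e+02 -2.0000e-02  8.4860e+01] F [-0.1 -0.8  0.3] gw 0.0001
d [14.  18.5 70.9] a [-0.03 -0.02 -5.14]
```

View pics/w1.png

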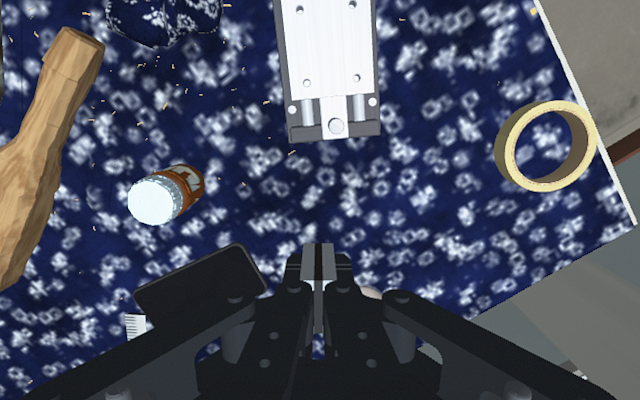

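The wrist view shows the post top at (336,126) and the carriage holes at (300,9), (352,5), (306,83) and (357,77). The shut fingers are clear of everything.

```bash
python3 -c "
from h import *
print(w('w1',336,126,.078))
H=np.array([w('w1',u,v,.052) for u,v in [(300,9),(352,5),(306,83),(357,77)]]);print(H.round(4),H.mean(0))
to(.521,-.35,.055,90)"
```

```text
[ 0.52261184 -0.3151768   0.078     ]
[[ 0.5003 -0.2153  0.052 ]
 [ 0.5453 -0.2163  0.052 ]
 [ 0.4994 -0.2759  0.052 ]
 [ 0.5462 -0.2749  0.052 ]] [ 0.52278021 -0.24562062  0.052     ]
t 0.98 at [ 0.5072 -0.3635  0.2304] [ 1.7981e+02 -1.6000e-01  8.5540e+01] F [3.5 0.4 0.6] gw -0.0001
d [ 14.1  12.1 175.5] a [ 0.2  -0.15 -4.46]
```

{"fn": "play_rows", "kwargs": {
  "series": [
    {"ax": 0, "ay": 0, "az": -4, "dx": 12, "dy": 11, "dz": 25, "gripper": 0},
    {"ax": 0, "ay": 0, "az": -4, "dx": 12, "dy": 11, "dz": 60, "gripper": 0},
    {"ax": 0, "ay": 0, "az": -4, "dx": 12, "dy": 11, "dz": 95, "gripper": 0},
    {"ax": 0, "ay": 0, "az": -4, "dx": 12, "dy": 11, "dz": 130, "gripper": 0},
    {"ax": 0, "ay": 0, "az": -4, "dx": 12, "dy": 11, "dz": 150, "gripper": 0}
  ]
}}

```text
time_s: 1.4
ee_pos: [0.51, -0.3559, 0.0767]
tool_rot: [-179.7, -0.2, 88.5]
ft_force: [-0.6, 0.7, 0.1]
gripper_width: 0.0001
grip_force: 0.0
```

{"fn": "play_rows", "kwargs": {
  "series": [
    {"ax": 0, "ay": 0, "az": 0, "dx": 0, "dy": 0, "dz": 10, "gripper": 0},
    {"ax": 0, "ay": 0, "az": 0, "dx": 0, "dy": 0, "dz": 20, "gripper": 0},
    {"ax": 0, "ay": 0, "az": 0, "dx": 0, "dy": 0, "dz": 25, "gripper": 0},
    {"ax": 0, "ay": 0, "az": 0, "dx": 0, "dy": 0, "dz": 25, "gripper": 0},
    {"ax": 0, "ay": 0, "az": 0, "dx": 0, "dy": 0, "dz": 25, "gripper": 0}
  ]
}}

```text
time_s: 1.82
ee_pos: [0.5126, -0.3586, 0.0574]
tool_rot: [179.9, 0.1, 88.5]
ft_force: [-0.2, -0.3, 1.1]
gripper_width: 0.0002
grip_force: 0.0
```

```bash
python3 -c "
from h import *
to(.5225,-.345,.055,90)"
```

```text
t 1.82 at [ 0.5126 -0.3586  0.0574] [1.7992e+02 7.0000e-02 8.8500e+01] F [-0.2 -0.3  1.1] gw 0.0002
d [13.8  9.5  2.4] a [ 0.08  0.08 -1.5 ]
```

{"fn": "play_rows", "kwargs": {
  "series": [
    {"ax": 0, "ay": 0, "az": -1.5, "dx": 8, "dy": 10, "dz": 2, "gripper": 0},
    {"ax": 0, "ay": 0, "az": -1.5, "dx": 18, "dy": 10, "dz": 2, "gripper": 0},
    {"ax": 0, "ay": 0, "az": -1.5, "dx": 26, "dy": 10, "dz": 2, "gripper": 0},
    {"ax": 0, "ay": 0, "az": -1.5, "dx": 34, "dy": 10, "dz": 2, "gripper": 0},
    {"ax": 0, "ay": 0, "az": -1.5, "dx": 44, "dy": 10, "dz": 2, "gripper": 0}
  ]
}}

```text
time_s: 2.23
ee_pos: [0.5237, -0.3141, 0.0552]
tool_rot: [179.9, 0.1, 90.0]
ft_force: [-0.1, -2.6, 1.9]
gripper_width: 0.0003
grip_force: 1.4
```

{"fn": "play_rows", "kwargs": {
  "series": [
    {"ax": 0, "ay": 0, "az": 0, "dx": 8, "dy": 0, "dz": 0, "gripper": 0},
    {"ax": 0, "ay": 0, "az": 0, "dx": 16, "dy": 0, "dz": 0, "gripper": 0},
    {"ax": 0, "ay": 0, "az": 0, "dx": 24, "dy": 0, "dz": 0, "gripper": 0},
    {"ax": 0, "ay": 0, "az": 0, "dx": 32, "dy": 0, "dz": 0, "gripper": 0},
    {"ax": 0, "ay": 0, "az": 0, "dx": 36, "dy": 0, "dz": 0, "gripper": 0}
  ]
}}

```text
time_s: 2.65
ee_pos: [0.5231, -0.2768, 0.0544]
tool_rot: [-180.0, -0.0, 90.1]
ft_force: [0.5, -2.9, 2.7]
gripper_width: 0.0002
grip_force: 1.1
```

```bash
python3 -c "
from h import *
to(.5225,-.26,.055,90)"
```

```text
t 2.65 at [ 0.5231 -0.2768  0.0544] [-1.800e+02 -2.000e-02  9.005e+01] F [ 0.5 -2.9  2.7] gw 0.0002
d [16.8 -0.5 -0.6] a [-0.   -0.02  0.05]
```

{"fn": "play_rows", "kwargs": {
  "series": [
    {"ax": 0, "ay": 0, "az": 0, "dx": 3, "dy": 0, "dz": 0, "gripper": 0},
    {"ax": 0, "ay": 0, "az": 0, "dx": 6, "dy": 0, "dz": 0, "gripper": 0},
    {"ax": 0, "ay": 0, "az": 0, "dx": 9, "dy": 0, "dz": 0, "gripper": 0},
    {"ax": 0, "ay": 0, "az": 0, "dx": 12, "dy": 0, "dz": 0, "gripper": 0},
    {"ax": 0, "ay": 0, "az": 0, "dx": 14, "dy": 0, "dz": 0, "gripper": 0}
  ]
}}

```text
time_s: 3.07
ee_pos: [0.523, -0.2639, 0.0541]
tool_rot: [-180.0, -0.0, 90.0]
ft_force: [-0.3, -1.7, 1.5]
gripper_width: 0.0001
grip_force: 1.1
```

```bash
python3 -c "
from h import *
to(.5225,-.26,.055,90)"
```

```text
t 3.07 at [ 0.523  -0.2639  0.0541] [-1.7998e+02 -1.0000e-02  9.0000e+01] F [-0.3 -1.7  1.5] gw 0.0001
d [ 3.9 -0.5 -0.9] a [-0.02 -0.01  0.  ]
```

{"fn": "play_rows", "kwargs": {
  "series": [
    {"ax": 0, "ay": 0, "az": 0, "dx": 2, "dy": 0, "dz": 0, "gripper": 0},
    {"ax": 0, "ay": 0, "az": 0, "dx": 4, "dy": 0, "dz": 0, "gripper": 0},
    {"ax": 0, "ay": 0, "az": 0, "dx": 6, "dy": 0, "dz": 0, "gripper": 0},
    {"ax": 0, "ay": 0, "az": 0, "dx": 8, "dy": 0, "dz": 0, "gripper": 0},
    {"ax": 0, "ay": 0, "az": 0, "dx": 8, "dy": 0, "dz": 0, "gripper": 0}
  ]
}}

```text
time_s: 3.48
ee_pos: [0.523, -0.2556, 0.0542]
tool_rot: [-180.0, -0.0, 90.0]
ft_force: [-0.2, -0.3, -0.2]
gripper_width: -0.0001
grip_force: 0.4
```

```bash
python3 -c "
from h import *
to(.5225,-.26,.055,90)"
```

```text
t 3.48 at [ 0.523  -0.2556  0.0542] [-1.7999e+02 -4.0000e-02  9.0030e+01] F [-0.2 -0.3 -0.2] gw -0.0001
d [-4.4 -0.5 -0.8] a [-0.01 -0.04  0.03]
```

{"fn": "play_rows", "kwargs": {
  "series": [
    {"ax": 0, "ay": 0, "az": 0, "dx": 2, "dy": 0, "dz": 0, "gripper": 0},
    {"ax": 0, "ay": 0, "az": 0, "dx": 4, "dy": 0, "dz": 0, "gripper": 0},
    {"ax": 0, "ay": 0, "az": 0, "dx": 6, "dy": 0, "dz": 0, "gripper": 0},
    {"ax": 0, "ay": 0, "az": 0, "dx": 6, "dy": 0, "dz": 0, "gripper": 0},
    {"ax": 0, "ay": 0, "az": 0, "dx": 6, "dy": 0, "dz": 0, "gripper": 0}
  ]
}}

```text
time_s: 3.9
ee_pos: [0.523, -0.2503, 0.0542]
tool_rot: [-180.0, 0.0, 90.0]
ft_force: [-1.3, -4.0, -0.7]
gripper_width: 0.0001
grip_force: 1.9
```

```bash
python3 -c "
from h import *
to(.5225,-.26,.055,90)"
```

```text
t 3.9 at [ 0.523  -0.2503  0.0542] [-1.7998e+02  3.0000e-02  9.0010e+01] F [-1.3 -4.  -0.7] gw 0.0001
d [-9.7 -0.5 -0.8] a [-0.02  0.03  0.01]
```

{"fn": "play_rows", "kwargs": {
  "series": [
    {"ax": 0, "ay": 0, "az": 0, "dx": 1, "dy": 0, "dz": 0, "gripper": 0},
    {"ax": 0, "ay": 0, "az": 0, "dx": 2, "dy": 0, "dz": 0, "gripper": 0},
    {"ax": 0, "ay": 0, "az": 0, "dx": 3, "dy": 0, "dz": 0, "gripper": 0},
    {"ax": 0, "ay": 0, "az": 0, "dx": 3, "dy": 0, "dz": 0, "gripper": 0},
    {"ax": 0, "ay": 0, "az": 0, "dx": 3, "dy": 0, "dz": 0, "gripper": 0}
  ]
}}

```text
time_s: 4.32
ee_pos: [0.523, -0.2502, 0.0543]
tool_rot: [-180.0, 0.3, 89.9]
ft_force: [-0.9, -11.6, -3.3]
gripper_width: -0.0001
grip_force: 5.9
```

```bash
python3 -c "
from h import *
to(.5225,-.26,.055,90)"
```

```text
t 4.32 at [ 0.523  -0.2502  0.0543] [-179.96    0.32   89.9 ] F [ -0.9 -11.6  -3.3] gw -0.0001
d [-9.8 -0.5 -0.6] a [-0.04  0.32 -0.1 ]
```

The carriage is home (11.6 N against the stop with no motion). I'll back off and rise.

{"fn": "play_rows", "kwargs": {
  "series": [
    {"ax": 0, "ay": 0, "az": 0, "dx": -10, "dy": 0, "dz": 0, "gripper": 0},
    {"ax": 0, "ay": 0, "az": 0, "dx": -25, "dy": 0, "dz": 0, "gripper": 0},
    {"ax": 0, "ay": 0, "az": 0, "dx": -25, "dy": 0, "dz": -30, "gripper": 0},
    {"ax": 0, "ay": 0, "az": 0, "dx": -25, "dy": 0, "dz": -65, "gripper": 0},
    {"ax": 0, "ay": 0, "az": 0, "dx": -25, "dy": 0, "dz": -100, "gripper": 0}
  ]
}}

```text
time_s: 4.73
ee_pos: [0.5224, -0.272, 0.1543]
tool_rot: [-179.9, -0.2, 90.0]
ft_force: [1.0, -0.7, 0.2]
gripper_width: 0.0001
grip_force: 0.0
```

{"fn": "play_rows", "kwargs": {
  "series": [
    {"ax": 0, "ay": 0, "az": 0, "dx": 0, "dy": 0, "dz": -30, "gripper": 0.5},
    {"ax": 0, "ay": 0, "az": 0, "dx": 0, "dy": 0, "dz": -60, "gripper": 0.5},
    {"ax": 0, "ay": 0, "az": 0, "dx": 0, "dy": 0, "dz": -75, "gripper": 0.5},
    {"ax": 0, "ay": 0, "az": 0, "dx": 0, "dy": 0, "dz": -75, "gripper": 0.5},
    {"ax": 0, "ay": 0, "az": 0, "dx": 0, "dy": 0, "dz": -75, "gripper": 0.5}
  ]
}}

```text
time_s: 5.15
ee_pos: [0.5237, -0.2726, 0.23]
tool_rot: [179.9, 0.0, 90.0]
ft_force: [-0.7, 0.7, 0.0]
gripper_width: 0.043
grip_force: 0.0
```

```bash
python3 -c "
from h import *
snap('wrist','w2')
to(.4508,.1006,.15,151.9)"
```

```text
t 5.2 at [ 0.523  -0.2721  0.2285] [-1.7998e+02 -6.0000e-02  9.0010e+01] F [ 0.3  0.1 -1.1] gw 0.0425
d [372.7 -72.1  78.9] a [ 2.000e-02 -6.000e-02 -6.189e+01]
```

View pics/w2.png

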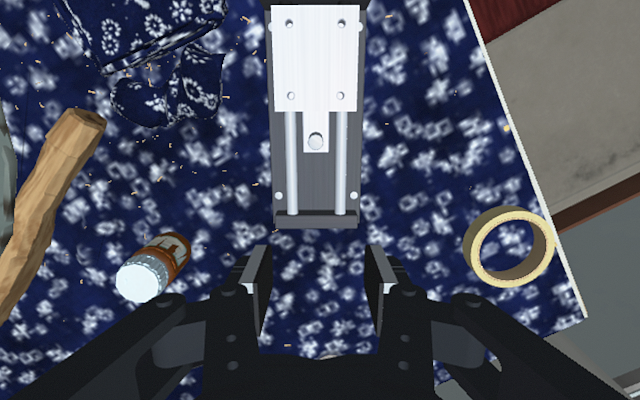

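The wrist view shows the carriage up at the stop: holes at (289,22), (340,22), (291,96) and (340,96), post at (315,139).

```bash
python3 -c "
from h import *
H=np.array([w('w2',u,v,.052) for u,v in [(289,22),(340,22),(291,96),(340,96)]]);print(H.round(4),H.mean(0))
print(w('w2',315,139,.078),[w('w2',u,v).round(3) for u,v in[(160,20),(170,90),(200,60),(110,30)]])
m=load('t0')['d']
P=np.array([w('t0',u,v) for u in range(200,330,4) for v in range(215,295,4) if m[v-1:v+2,u-1:u+2].min()>0]); P=P[(P[:,2]<.2)&(P[:,2]>.02)];print(len(P),P[P[:,2].argsort()[::-1][:8]].round(2))"
```

```text
[[ 0.4998 -0.1319  0.052 ]
 [ 0.5442 -0.1319  0.052 ]
 [ 0.5002 -0.1933  0.052 ]
 [ 0.5453 -0.1933  0.052 ]] [ 0.52237062 -0.16264025  0.052     ]
[ 0.52232533 -0.2300648   0.078     ] [array([ 0.377, -0.124,  0.026]), array([ 0.377, -0.187,  0.021]), array([ 0.41 , -0.159,  0.022]), array([ 0.328, -0.133,  0.026])]
284 [[ 0.36 -0.2   0.2 ]
 [ 0.26 -0.13  0.2 ]
 [ 0.27 -0.13  0.19]
 [ 0.34 -0.16  0.19]
 [ 0.36 -0.19  0.19]
 [ 0.35 -0.17  0.19]
 [ 0.33 -0.15  0.19]
 [ 0.25 -0.13  0.19]]
```

{"fn": "play_rows", "kwargs": {
  "series": [
    {"ax": 0, "ay": 0, "az": -6, "dx": 30, "dy": -6, "dz": 0, "gripper": 0.5},
    {"ax": 0, "ay": 0, "az": -12, "dx": 70, "dy": -14, "dz": 0, "gripper": 0.5},
    {"ax": 0, "ay": 0, "az": -18, "dx": 110, "dy": -21, "dz": 0, "gripper": 0.5},
    {"ax": 0, "ay": 0, "az": -24, "dx": 150, "dy": -29, "dz": 0, "gripper": 0.5},
    {"ax": 0, "ay": 0, "az": -30, "dx": 190, "dy": -37, "dz": 0, "gripper": 0.5}
  ]
}}

```text
time_s: 5.62
ee_pos: [0.4843, -0.0803, 0.227]
tool_rot: [-179.9, -0.2, 120.3]
ft_force: [0.4, 0.3, -0.3]
gripper_width: 0.0429
grip_force: 0.0
```

```bash
python3 -c "
from h import *
to(.4508,.1006,.20,151.9)"
```

```text
t 5.62 at [ 0.4843 -0.0803  0.227 ] [-179.87   -0.2   120.26] F [ 0.4  0.3 -0.3] gw 0.0429
d [173.   62.3  27.4] a [ -0.07  -0.23 -31.64]
```

{"fn": "play_rows", "kwargs": {
  "series": [
    {"ax": 0, "ay": 0, "az": -6.5, "dx": 25, "dy": 9, "dz": 0, "gripper": 0.5},
    {"ax": 0, "ay": 0, "az": -13, "dx": 50, "dy": 18, "dz": 0, "gripper": 0.5},
    {"ax": 0, "ay": 0, "az": -19.5, "dx": 75, "dy": 27, "dz": 0, "gripper": 0.5},
    {"ax": 0, "ay": 0, "az": -26, "dx": 95, "dy": 36, "dz": 0, "gripper": 0.5},
    {"ax": 0, "ay": 0, "az": -31.5, "dx": 100, "dy": 36, "dz": 0, "gripper": 0.5}
  ]
}}

```text
time_s: 6.03
ee_pos: [0.4654, 0.0255, 0.2273]
tool_rot: [-180.0, -0.3, 152.0]
ft_force: [0.1, -0.4, -0.1]
gripper_width: 0.0425
grip_force: 0.0
```

```bash
python3 -c "
from h import *
snap('wrist','w3')
to(.4508,.1006,.10,151.9)"
```

```text
t 6.08 at [0.4651 0.025  0.2273] [-179.96   -0.26  152.23] F [-0.7  0.5 -0.4] gw 0.0427
d [ 47.3  60.3 127.5] a [-0.04 -0.26  0.33]
```

View pics/w3.png

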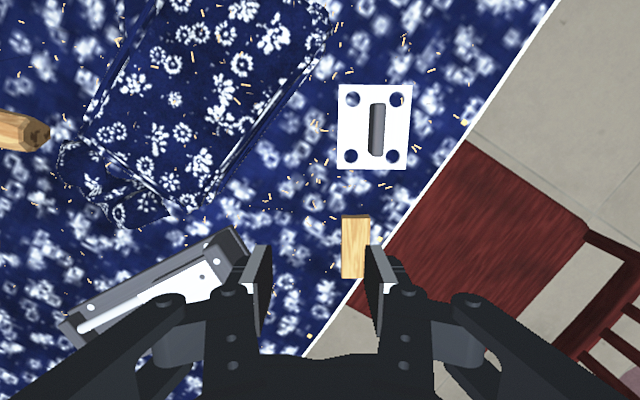

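The plate holes are at (352,99), (397,99), (351,156) and (392,156). The handle is upright and nearly parallel to the pads, and the offcut is at (355,247).

```bash
python3 -c "
from h import *
B=np.array([w('w3',u,v,.006) for u,v in [(352,99),(397,99),(351,156),(392,156)]]);print(B.round(4),B.mean(0))
d=B[0]-B[2]+B[1]-B[3];print(np.degrees(np.arctan2(d[1],d[0])));d=B[0]-B[1]+B[2]-B[3];print(np.degrees(np.arctan2(d[1],d[0])))
p=load('w3')['p'][:,:,::-1];cv2.imwrite('pics/c3.png',cv2.resize(p[75:180,325:425],None,fx=5,fy=5,interpolation=2))"
```

```text
[[0.4135 0.0939 0.006 ]
 [0.4357 0.1356 0.006 ]
 [0.4666 0.0663 0.006 ]
 [0.4877 0.1061 0.006 ]] [0.45086098 0.10049071 0.006     ]
151.4878653682189
-118.0105289570945
```

View pics/c3.png

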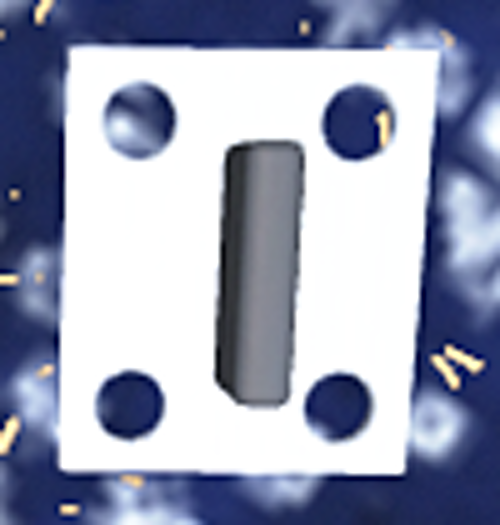

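The crop confirms the hole fits and handle position.

{"fn": "play_rows", "kwargs": {
  "series": [
    {"ax": 0, "ay": 0, "az": 0, "dx": 16, "dy": 20, "dz": 0, "gripper": 0.5},
    {"ax": 0, "ay": 0, "az": 0, "dx": 36, "dy": 45, "dz": 15, "gripper": 0.5},
    {"ax": 0, "ay": 0, "az": 0, "dx": 47, "dy": 60, "dz": 45, "gripper": 0.5},
    {"ax": 0, "ay": 0, "az": 0, "dx": 47, "dy": 60, "dz": 80, "gripper": 0.5},
    {"ax": 0, "ay": 0, "az": 0, "dx": 47, "dy": 60, "dz": 115, "gripper": 0.5}
  ]
}}

```text
time_s: 6.5
ee_pos: [0.4538, 0.0983, 0.1122]
tool_rot: [-180.0, -0.0, 151.5]
ft_force: [1.5, 0.4, -0.9]
gripper_width: 0.043
grip_force: 0.0
```

{"fn": "play_rows", "kwargs": {
  "series": [
    {"ax": 0, "ay": 0, "az": 0, "dx": 0, "dy": 0, "dz": 12, "gripper": 0.5},
    {"ax": 0, "ay": 0, "az": 0, "dx": 0, "dy": 0, "dz": 24, "gripper": 0.5},
    {"ax": 0, "ay": 0, "az": 0, "dx": 0, "dy": 0, "dz": 36, "gripper": 0.5},
    {"ax": 0, "ay": 0, "az": 0, "dx": 0, "dy": 0, "dz": 48, "gripper": 0.5},
    {"ax": 0, "ay": 0, "az": 0, "dx": 0, "dy": 0, "dz": 48, "gripper": 0.5}
  ]
}}

```text
time_s: 6.92
ee_pos: [0.4516, 0.097, 0.0627]
tool_rot: [-179.8, -0.3, 151.4]
ft_force: [-0.6, 0.3, -0.2]
gripper_width: 0.0428
grip_force: 0.0
```

```bash
python3 -c "
from h import *
to(.4508,.1005,.014,151.9)"
```

```text
t 6.92 at [0.4516 0.097  0.0627] [-179.8    -0.34  151.37] F [-0.6  0.3 -0.2] gw 0.0428
d [ 2.1  2.9 48.7] a [-0.2  -0.34 -0.53]
```

{"fn": "play_rows", "kwargs": {
  "series": [
    {"ax": 0, "ay": 0, "az": -0.5, "dx": 2, "dy": 3, "dz": 12, "gripper": 0.5},
    {"ax": 0, "ay": 0, "az": -0.5, "dx": 2, "dy": 3, "dz": 28, "gripper": 0.5},
    {"ax": 0, "ay": 0, "az": -0.5, "dx": 2, "dy": 3, "dz": 40, "gripper": 0.5},
    {"ax": 0, "ay": 0, "az": -0.5, "dx": 2, "dy": 3, "dz": 48, "gripper": 0.5},
    {"ax": 0, "ay": 0, "az": -0.5, "dx": 2, "dy": 3, "dz": 48, "gripper": 0.5}
  ]
}}

```text
time_s: 7.33
ee_pos: [0.4526, 0.1008, 0.0166]
tool_rot: [-179.9, -0.2, 151.9]
ft_force: [0.1, -0.4, -1.0]
gripper_width: 0.0427
grip_force: 0.0
```

```bash
python3 -c "
from h import *
to(.4508,.1005,.014,151.9)"
```

```text
t 7.33 at [0.4526 0.1008 0.0166] [-179.89   -0.19  151.94] F [ 0.1 -0.4 -1. ] gw 0.0427
d [ 1.4 -1.1  2.6] a [-0.11 -0.19  0.04]
```

{"fn": "play_rows", "kwargs": {
  "newtons": 60,
  "series": [
    {"ax": 0, "ay": 0, "az": 0, "dx": 1, "dy": -1, "dz": 2, "gripper": 0.5},
    {"ax": 0, "ay": 0, "az": 0, "dx": 1, "dy": -1, "dz": 2, "gripper": 0.25},
    {"ax": 0, "ay": 0, "az": 0, "dx": 1, "dy": -1, "dz": 2, "gripper": 0.1},
    {"ax": 0, "ay": 0, "az": 0, "dx": 1, "dy": -1, "dz": 2, "gripper": 0},
    {"ax": 0, "ay": 0, "az": 0, "dx": 1, "dy": -1, "dz": 2, "gripper": 0}
  ]
}}

```text
time_s: 7.75
ee_pos: [0.4536, 0.1007, 0.0171]
tool_rot: [180.0, 0.1, 152.0]
ft_force: [-0.8, -0.7, 4.1]
gripper_width: 0.0105
grip_force: 60.4
```

{"fn": "play_rows", "kwargs": {
  "series": [
    {"ax": 0, "ay": 0, "az": 0, "dx": 0, "dy": 0, "dz": 0, "gripper": 0},
    {"ax": 0, "ay": 0, "az": 0, "dx": 0, "dy": 0, "dz": 0, "gripper": 0},
    {"ax": 0, "ay": 0, "az": 0, "dx": 0, "dy": 0, "dz": 0, "gripper": 0},
    {"ax": 0, "ay": 0, "az": 0, "dx": 0, "dy": 0, "dz": 0, "gripper": 0},
    {"ax": 0, "ay": 0, "az": 0, "dx": 0, "dy": 0, "dz": 0, "gripper": 0}
  ]
}}

```text
time_s: 8.17
ee_pos: [0.4536, 0.1007, 0.0171]
tool_rot: [180.0, 0.1, 152.0]
ft_force: [-0.5, -1.6, 6.5]
gripper_width: 0.0109
grip_force: 60.8
```

```bash
python3 -c "
from h import *
to(.4508,.1005,.014,151.9);print(robot.read_state()['grip_force'])"
```

```text
t 8.17 at [0.4536 0.1007 0.0171] [1.7997e+02 9.0000e-02 1.5201e+02] F [-0.5 -1.6  6.5] gw 0.0109
d [ 2.3 -1.5  3.1] a [0.03 0.09 0.11]
60.76877474784851
```

{"fn": "play_rows", "kwargs": {
  "series": [
    {"ax": 0, "ay": 0, "az": 0, "dx": 0, "dy": 0, "dz": -5, "gripper": 0},
    {"ax": 0, "ay": 0, "az": 0, "dx": 0, "dy": 0, "dz": -15, "gripper": 0},
    {"ax": 0, "ay": 0, "az": 0, "dx": 0, "dy": 0, "dz": -35, "gripper": 0},
    {"ax": 0, "ay": 0, "az": 0, "dx": 0, "dy": 0, "dz": -60, "gripper": 0},
    {"ax": 0, "ay": 0, "az": 0, "dx": 0, "dy": 0, "dz": -85, "gripper": 0}
  ]
}}

```text
time_s: 8.58
ee_pos: [0.4517, 0.1008, 0.1016]
tool_rot: [-179.9, -0.1, 152.0]
ft_force: [0.8, 0.1, -2.4]
gripper_width: 0.011
grip_force: 59.5
```

{"fn": "play_rows", "kwargs": {
  "series": [
    {"ax": 0, "ay": 0, "az": 0, "dx": 0, "dy": 0, "dz": -20, "gripper": 0},
    {"ax": 0, "ay": 0, "az": 0, "dx": 0, "dy": 0, "dz": -40, "gripper": 0},
    {"ax": 0, "ay": 0, "az": 0, "dx": 0, "dy": 0, "dz": -55, "gripper": 0},
    {"ax": 0, "ay": 0, "az": 0, "dx": 0, "dy": 0, "dz": -60, "gripper": 0},
    {"ax": 0, "ay": 0, "az": 0, "dx": 0, "dy": 0, "dz": -60, "gripper": 0}
  ]
}}

```text
time_s: 9.0
ee_pos: [0.4537, 0.1009, 0.1624]
tool_rot: [179.9, 0.1, 152.0]
ft_force: [-0.2, -0.3, -1.7]
gripper_width: 0.011
grip_force: 59.7
```

```bash
python3 -c "
from h import *
to(.5225,-.1626,.16,90);print(robot.read_state()['grip_force']); snap('wrist','w4')"
```

```text
t 9.0 at [0.4537 0.1009 0.1624] [1.7993e+02 1.2000e-01 1.5202e+02] F [-0.2 -0.3 -1.7] gw 0.011
d [-184.4 -200.4    2.6] a [ 0.13  0.07 62.02]
59.672852754592896
```

View pics/w4.png

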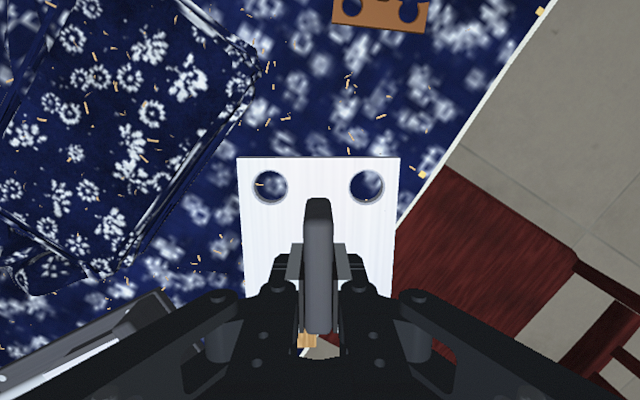

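The plate is held by its handle, with its front holes at (270,187) and (366,187). I'll fit its tilt and its pose in the tool frame.

```bash
cat >> h.py <<'E'
def plate(f,uv,ztop,pos,rot,reg):
    from scipy.spatial.transform import Rotation as Ro
    R=Ro.from_euler('xyz',rot,degrees=True).as_matrix()
    Q=np.array([w(f,u,v) for u,v in reg]); c=Q.mean(0); n=np.linalg.svd(Q-c)[2][2]; n*=np.sign(n[2])
    print('top z',c.round(4),'normal',n.round(3))
    B=np.array([w(f,u,v,ztop) for u,v in uv]); T=(B-pos)@R*1000
    d=B[1]-B[0]; print('holes world',B.round(4),'tool mm',T.round(1),'mid',T.mean(0).round(1),'dist',np.linalg.norm(d).round(4),'ang tool',np.degrees(np.arctan2(*(T[1]-T[0])[:2])).round(2))
E
python3 -c "
from h import *
plate('w4',[(270,187),(366,187)],.1513,np.array([.4537,.1009,.1624]),[179.93,.12,152.02],[(u,v) for v in (163,166,169,205,208,211,230,240) for u in range(250,392,6) if (v<170 or (v<215 and not 295<u<345) or (v>215 and (u<270 or u>370)))])"
```

```text
top z [0.426  0.1159 0.1513] normal [-0.001 -0.002  1.   ]
holes world [[0.4144 0.096  0.1513]
 [0.4359 0.1364 0.1513]] tool mm [[ 32.4 -22.8  11. ]
 [ 32.4  22.9  11.1]] mid [32.4  0.1 11. ] dist 0.0457 ang tool -0.06
```

{"fn": "play_rows", "kwargs": {
  "series": [
    {"ax": 0, "ay": 0, "az": 4, "dx": -10, "dy": -11, "dz": 0, "gripper": 0},
    {"ax": 0, "ay": 0, "az": 10, "dx": -28, "dy": -30, "dz": 0, "gripper": 0},
    {"ax": 0, "ay": 0, "az": 16, "dx": -48, "dy": -52, "dz": 0, "gripper": 0},
    {"ax": 0, "ay": 0, "az": 22, "dx": -68, "dy": -74, "dz": 0, "gripper": 0},
    {"ax": 0, "ay": 0, "az": 28, "dx": -88, "dy": -96, "dz": 0, "gripper": 0}
  ]
}}

```text
time_s: 9.47
ee_pos: [0.4846, -0.0261, 0.1595]
tool_rot: [-179.9, -0.1, 123.8]
ft_force: [-0.4, 0.4, -1.6]
gripper_width: 0.0108
grip_force: 59.6
```

```bash
python3 -c "
from h import *
to(.5224,-.165,.16,90)"
```

```text
t 9.47 at [ 0.4846 -0.0261  0.1595] [-1.7988e+02 -1.2000e-01  1.2376e+02] F [-0.4  0.4 -1.6] gw 0.0108
d [-136.5  -45.7   -0.7] a [-0.15 -0.09 33.76]
```

{"fn": "play_rows", "kwargs": {
  "series": [
    {"ax": 0, "ay": 0, "az": 7, "dx": -28, "dy": -9, "dz": 0, "gripper": 0},
    {"ax": 0, "ay": 0, "az": 14, "dx": -58, "dy": -19, "dz": 0, "gripper": 0},
    {"ax": 0, "ay": 0, "az": 21, "dx": -88, "dy": -29, "dz": 0, "gripper": 0},
    {"ax": 0, "ay": 0, "az": 28, "dx": -115, "dy": -38, "dz": 0, "gripper": 0},
    {"ax": 0, "ay": 0, "az": 34, "dx": -135, "dy": -45, "dz": 0, "gripper": 0}
  ]
}}

```text
time_s: 9.88
ee_pos: [0.5234, -0.1644, 0.1592]
tool_rot: [-179.9, -0.0, 89.6]
ft_force: [0.8, 0.3, -1.9]
gripper_width: 0.0108
grip_force: 59.6
```

{"fn": "play_rows", "kwargs": {
  "series": [
    {"ax": 0, "ay": 0, "az": 0, "dx": 0, "dy": 0, "dz": 5, "gripper": 0},
    {"ax": 0, "ay": 0, "az": 0, "dx": 0, "dy": 0, "dz": 15, "gripper": 0},
    {"ax": 0, "ay": 0, "az": 0, "dx": 0, "dy": 0, "dz": 25, "gripper": 0},
    {"ax": 0, "ay": 0, "az": 0, "dx": 0, "dy": 0, "dz": 30, "gripper": 0},
    {"ax": 0, "ay": 0, "az": 0, "dx": 0, "dy": 0, "dz": 30, "gripper": 0}
  ]
}}

```text
time_s: 10.3
ee_pos: [0.5219, -0.1605, 0.1287]
tool_rot: [-179.7, -0.1, 90.1]
ft_force: [-0.8, 0.2, -2.6]
gripper_width: 0.0108
grip_force: 59.6
```

```bash
python3 -c "
from h import *
to(.5224,-.165,.084,90)"
```

```text
t 10.3 at [ 0.5219 -0.1605  0.1287] [-1.7975e+02 -1.2000e-01  9.0120e+01] F [-0.8  0.2 -2.6] gw 0.0108
d [-4.6  0.7 44.7] a [-0.25 -0.12  0.12]
```

{"fn": "play_rows", "kwargs": {
  "series": [
    {"ax": 0, "ay": 0, "az": 0, "dx": -4, "dy": 0.5, "dz": 5, "gripper": 0},
    {"ax": 0, "ay": 0, "az": 0, "dx": -4, "dy": 0.5, "dz": 15, "gripper": 0},
    {"ax": 0, "ay": 0, "az": 0, "dx": -4, "dy": 0.5, "dz": 27, "gripper": 0},
    {"ax": 0, "ay": 0, "az": 0, "dx": -4, "dy": 0.5, "dz": 35, "gripper": 0},
    {"ax": 0, "ay": 0, "az": 0, "dx": -4, "dy": 0.5, "dz": 38, "gripper": 0}
  ]
}}

```text
time_s: 10.72
ee_pos: [0.5234, -0.1658, 0.0917]
tool_rot: [-179.9, -0.1, 90.0]
ft_force: [-0.2, 0.0, -1.7]
gripper_width: 0.0112
grip_force: 59.6
```

{"fn": "play_rows", "kwargs": {
  "series": [
    {"ax": 0, "ay": 0, "az": 0, "dx": 0, "dy": 0, "dz": 2, "gripper": 0},
    {"ax": 0, "ay": 0, "az": 0, "dx": 0, "dy": 0, "dz": 4, "gripper": 0},
    {"ax": 0, "ay": 0, "az": 0, "dx": 0, "dy": 0, "dz": 5, "gripper": 0},
    {"ax": 0, "ay": 0, "az": 0, "dx": 0, "dy": 0, "dz": 5, "gripper": 0},
    {"ax": 0, "ay": 0, "az": 0, "dx": 0, "dy": 0, "dz": 5, "gripper": 0}
  ]
}}

```text
time_s: 11.13
ee_pos: [0.5245, -0.1665, 0.0887]
tool_rot: [180.0, 0.0, 90.0]
ft_force: [0.6, -0.6, -1.5]
gripper_width: 0.011
grip_force: 59.6
```

```bash
python3 -c "
from h import *
to(.5224,-.165,.084,90)
snap('wrist','w5')"
```

```text
t 11.13 at [ 0.5245 -0.1665  0.0887] [1.7996e+02 2.0000e-02 9.0020e+01] F [ 0.6 -0.6 -1.5] gw 0.011
d [ 1.5 -2.1  4.7] a [0.04 0.02 0.02]
```

View pics/w5.png

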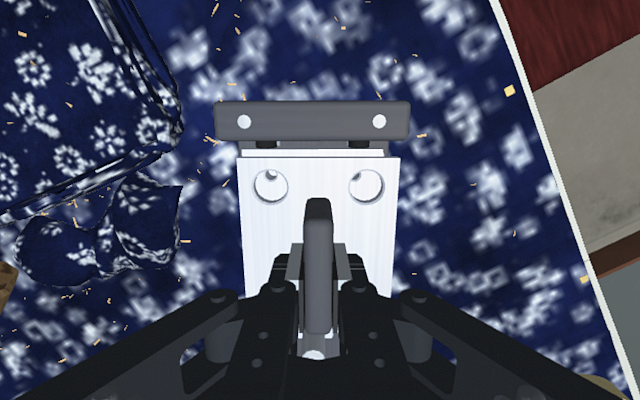

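The plate is over the carriage, and the threaded holes show through its front holes near (270,174) and (366,174). I'll enlarge that part.

```bash
python3 -c "
from h import *
p=load('w5')['p'][:,:,::-1];cv2.imwrite('pics/c5.png',cv2.resize(p[140:215,235:405],(765,338),interpolation=2))"
```

```text
(no output)
```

View pics/c5.png

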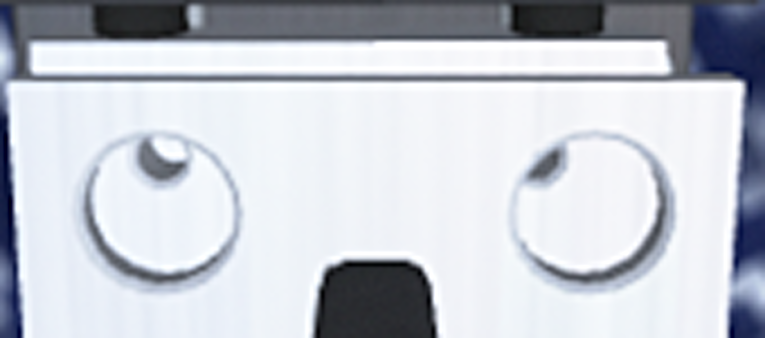

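```bash
python3 -c "
from h import *
f=lambda x,y:(235+(x+.5)/4.5-.5,140+(y+.5)/4.5066-.5)
C=np.array([w('w5',*f(*q),.052) for q in[(163,157),(545,157)]])
for r in [[(163,211),(592,211)]]:
  P=np.array([w('w5',*f(*q),.0776) for q in r]);print(C.round(4),P.round(4),(C-P).round(4),(C-P).mean(0))
print('plate top',[w('w5',*f(x,y)).round(4) for x,y in [(60,110),(400,110),(690,110)]],'carr',[w('w5',*f(x,y)).round(4) for x,y in [(100,57),(400,57),(600,57)]])
to(.5224,-.165,.084,90)"
```

```text
[[ 0.4995 -0.1326  0.052 ]
 [ 0.5461 -0.1326  0.052 ]] [[ 0.5029 -0.1333  0.0776]
 [ 0.5483 -0.1334  0.0776]] [[-0.0034  0.0007 -0.0256]
 [-0.0022  0.0007 -0.0256]] [-0.00279557  0.00071382 -0.0256    ]
plate top [array([ 0.4926, -0.1226,  0.0775]), array([ 0.5279, -0.1226,  0.0779]), array([ 0.5581, -0.1227,  0.0773])] carr [array([ 0.4924, -0.1205,  0.052 ]), array([ 0.5284, -0.1205,  0.052 ]), array([ 0.5523, -0.1204,  0.0524])]
t 11.18 at [ 0.5246 -0.1665  0.0887] [1.7996e+02 3.0000e-02 9.0010e+01] F [ 0.4  0.1 -1.9] gw 0.0111
d [ 1.5 -2.2  4.7] a [0.04 0.03 0.01]
```

{"fn": "play_rows", "kwargs": {
  "series": [
    {"ax": 0, "ay": 0, "az": 0, "dx": 0.5, "dy": -1, "dz": 1, "gripper": 0},
    {"ax": 0, "ay": 0, "az": 0, "dx": 1, "dy": -2.5, "dz": 2.5, "gripper": 0},
    {"ax": 0, "ay": 0, "az": 0, "dx": 1, "dy": -2.5, "dz": 4, "gripper": 0},
    {"ax": 0, "ay": 0, "az": 0, "dx": 1, "dy": -2.5, "dz": 4.5, "gripper": 0},
    {"ax": 0, "ay": 0, "az": 0, "dx": 1, "dy": -2.5, "dz": 4.5, "gripper": 0}
  ]
}}

```text
time_s: 11.6
ee_pos: [0.5216, -0.1653, 0.0836]
tool_rot: [-180.0, -0.0, 90.0]
ft_force: [0.7, 0.4, -1.2]
gripper_width: 0.0109
grip_force: 59.6
```

{"fn": "play_rows", "kwargs": {
  "series": [
    {"ax": 0, "ay": 0, "az": 0, "dx": 0, "dy": 0, "dz": 0, "gripper": 0},
    {"ax": 0, "ay": 0, "az": 0, "dx": 0, "dy": 0, "dz": 0, "gripper": 0},
    {"ax": 0, "ay": 0, "az": 0, "dx": 0, "dy": 0, "dz": 0, "gripper": 0},
    {"ax": 0, "ay": 0, "az": 0, "dx": 0, "dy": 0, "dz": 0, "gripper": 0},
    {"ax": 0, "ay": 0, "az": 0, "dx": 0, "dy": 0, "dz": 0, "gripper": 0}
  ]
}}

```text
time_s: 12.02
ee_pos: [0.5218, -0.1654, 0.0838]
tool_rot: [180.0, 0.0, 90.0]
ft_force: [-0.9, -0.6, -1.4]
gripper_width: 0.0109
grip_force: 59.6
```

```bash
python3 -c "
from h import *
to(.5224,-.165,.084,90)
snap('wrist','w6')
p=load('w6')['p'][:,:,::-1];cv2.imwrite('pics/c6.png',cv2.resize(p[140:215,235:405],(765,338),interpolation=2))"
```

```text
t 12.02 at [ 0.5218 -0.1654  0.0838] [1.7999e+02 1.0000e-02 9.0020e+01] F [-0.9 -0.6 -1.4] gw 0.0109
d [ 0.4  0.6 -0.2] a [0.01 0.01 0.02]
```

View pics/c6.png

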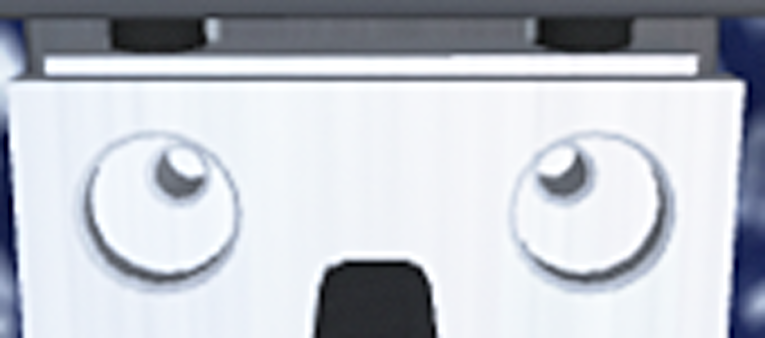

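The threaded holes now sit symmetrically inside the plate holes: crop (183,171) and (566,171), midpoint 374, against a plate midpoint of 377. The remaining offset is under 1 mm, so I'm handing in.

```bash
python3 -c "
from h import *
f=lambda x,y:(235+(x+.5)/4.5-.5,140+(y+.5)/4.5066-.5)
C=np.array([w('w6',*f(*q),.052) for q in[(183,171),(566,171)]]);P=np.array([w('w6',*f(*q),.0727) for q in [(163,211),(592,211)]]);print((C-P).round(4))
print(robot.sign_off())"
```

```text
[[-0.0004  0.     -0.0207]
 [-0.0002  0.     -0.0207]]
the job is handed in; nothing more can be done
None
```

The job is handed in: the carriage is home against the end stop, and the plate is held level about 15 mm above it with its front two holes measured within 0.5 mm of the threaded ones (the rear pair was hidden by the gripper).

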